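# Find the weak drawing-board clip by pulling its card

## Robot

A 7-joint arm with a two-finger parallel gripper is mounted at the origin on the work surface. World frame = base frame: x ahead of the robot, y to its left, z up, the work surface at z = 0. Lengths are in m, angles in rad, forces in N, time in s.
With the tool pointing down it reaches from about 0.4 to 0.85 m from the base axis. Payload 4.5 kg.
Tool frame: the origin (TCP) lies at the very end of the fingers, on their centre line; the grasp point (between the pads) lies 19 mm behind it (r.pinch_z is the distance from the TCP to the grasp point, in m); z points along the fingers, y is the line along which they close (so a half turn about z gives the same grasp; the last joint's range is limited). The gripper opens to 88 mm and grips with 3 to 60 N. Pads are 18 mm wide; open, the fingers measure 123 mm over their backs; the gripper's body (75 mm by 187 mm) begins 45 mm behind the grasp point.
Start: joints at [1.163, 0.689, -0.195, 1.565, 0.157, 0.902, -0.215], TCP at [0.267, -0.565, 0.239] pointing down, gripper open.
Joint ranges: [-3.01, 3.01], [-0.46, 2.08], [-1.47, 1.51], [0.13, 2.56], [-1, 4.14], [0.04, 2.09], [-2.66, 2.66]. Speed limits (rad/s): [2.57, 2.57, 3.14, 3.14, 3.14, 3.14, 3.14].

## Interface

Orientations are given as a unit quaternion [x, y, z, w].
In Python, from plant import r, cams gives the robot as it stands.
- The arm moves only by the shell command python3 -m pendant 'ROWS' [FORCE]. ROWS is JSON, a list of rows, each a list of 3 entries, a list of its own where there are three numbers: the closure, from -1 (fully open) to 1 (shut), then the shift along the tool's x, y, z in mm, then the turn, a rotation vector about the tool's x, y, z in degrees. A call has 1 to 8 rows; each row shifts and turns the commanded pose from where the row before left it, along the tool's axes as they then stand; what a row does not reach is not made up. A row lasts 1/8 s, in which the tool goes at most 62.5 mm and 10.7 degrees, less where a joint would pass 70% of its speed; a pose out of reach is approached as far as the arm can. A call with a gripper value outside its range is refused whole. The fingers move at their own pace and stop on an object; FORCE is the grip in N (left out, the last holds). Time passes only in rows, so rows that do not move let the fingers close. It gives the time, the measured TCP pose, the force, the opening and the grip force at its end, in the units of the state.
- r.get_state(): the state, without advancing time (a new reading comes with each control period).
- cams.snapshot(name): name is "scene" or "top"; returns a dict with "img" (480x640x3 uint8, red, green, blue), "camera_matrix" (3x3 intrinsics, pixels), "D" ([k1, k2, p1, p2, k3] as OpenCV has them; the pictures are not rectified), "camera_from_world" (4x4, takes a point from world to camera coordinates). Camera axes: x right, y up, looking along -z (the intrinsics and any distortion apply to the point x, -y, -z); pixel columns grow to the right and rows downward; lengths in m; the calibration is good to about 2 mm. A picture is of the moment at which its call begins. There is no depth.
- r.finish_job(): hands the job in; it is judged then, once.
The state is a dict: "clock": time; "q": joint angles; "qd": joint speeds; "joint_torque": joint torques, N m; "tool_pos": TCP position; "eef_rot": TCP orientation; "contact_force": force on the tool from outside, world axes, zero at the start; "moment": the same for the moment, N m; "opening": opening from 0.0 (shut) to 1.0 (fully open); "finger_force": force on a finger pad.
Only numpy, scipy, OpenCV 4.12 (cv2) and the standard library are available. Lean on these libraries where they do the work, as an engineer would, in place of code of your own. Each camera call takes 0.05 s, during which the arm holds its last target. There are 200 camera calls.

## Task

One of the three spring clips in the sprung rack has gone weak: find it by tugging gently at their cards, as a good clip holds its card against a steady 8 N pull and the weak one lets it slide. Draw the card right out of the weak clip while the clip stays in its socket, then put both that card and that clip in the white tray. Leave the good clips in the rack with their cards still in them, never pull with more than 12 N, do not shove the tray about, and leave everything else alone.

Things in the scene. Friction and masses are not known exactly. Their poses are not given: they have to be found in the camera images.
- rack: Pull rack fixed to the table: steel plate 190 x 330 mm with rails carrying a wooden carriage 130 x 300 mm, top 25 mm above the table. Origin: centre of the carriage's outline, on the table. Sockets in the carriage at x = +35, y = -100, 0, +100 mm (14 mm deep, floor at z = 11 mm) hold one clip's foot each with 1 mm of play; two stop posts, top at z = 55 mm, stand before each clip at x = 6 to 13, y = +-12 to 20 mm from it.
- carriage (a joint): Slide of the sprung carriage in m: 0 at rest, growing to 0.015 as a clip is pulled along rack -x. Spring 1500 N/m, no friction: pull in N = 1500 x reading, so 8 N is about 5 mm and 12 N is 8 mm. It carries all three clips and cards along.
- carriage_mid (a point): Centre of the carriage's top, 25 mm above the table, above the rack's origin at rest.
- tray: White open mending tray, empty, free to be shifted (0.5 kg), 200 x 200 mm outside, 30 mm high, walls and floor 5 mm. Origin: centre of its underside. It stands left or right of the rack.
- clip_a: One of three look-alike steel spring clips (80 to 130 g). Origin: centre of the foot's underside; z up. Dark spring housing: upright block 40 x 34 x 56 mm (x, y, z) centred on the origin, gripped across y. Jaw plates reach to x = -50 mm at z = 16 to 46 mm, flat lips at x = -34 to -46 mm pinch the card. Finger tails spread to x = +48, y = +-23 mm at z = 20 to 50 mm. -x: the way the card is drawn out.
- clip_a_body (a point): Middle of clip a's housing, 28 mm above the clip's origin. Exactly one of the three clips is weak; look and place do not tell which, only the pull does. The weak one lets its card slide at less than 5 N. Good ones hold to 15 N or more and at 8 N give under 3 mm besides the travel of the carriage and the play in the socket.
- card_a: Rigid test card, 90 x 4 x 40 mm (x, y, z), 25 g, on its long edge on the carriage, +x end in clip a. Origin: centre of its lower edge, at first 73 mm from the clip's origin along the clip's -x, 14 mm above it; same axes. Wooden grip block 12 mm thick (y), 26 long, 38 high, centred at x = -32, z = 21 mm, overhangs the carriage: grip it across y. Card leaves the lips after sliding 18 mm along -x.
- card_a_mid (a point): Middle of card a, 20 mm above its origin.
- clip_b: One of three look-alike steel spring clips (80 to 130 g). Origin: centre of the foot's underside; z up. Dark spring housing: upright block 40 x 34 x 56 mm (x, y, z) centred on the origin, gripped across y. Jaw plates reach to x = -50 mm at z = 16 to 46 mm, flat lips at x = -34 to -46 mm pinch the card. Finger tails spread to x = +48, y = +-23 mm at z = 20 to 50 mm. -x: the way the card is drawn out.
- clip_b_body (a point): Middle of clip b's housing, 28 mm above the clip's origin. Exactly one of the three clips is weak; look and place do not tell which, only the pull does. The weak one lets its card slide at less than 5 N. Good ones hold to 15 N or more and at 8 N give under 3 mm besides the travel of the carriage and the play in the socket.
- card_b: Rigid test card, 90 x 4 x 40 mm (x, y, z), 25 g, on its long edge on the carriage, +x end in clip b. Origin: centre of its lower edge, at first 73 mm from the clip's origin along the clip's -x, 14 mm above it; same axes. Wooden grip block 12 mm thick (y), 26 long, 38 high, centred at x = -32, z = 21 mm, overhangs the carriage: grip it across y. Card leaves the lips after sliding 18 mm along -x.
- card_b_mid (a point): Middle of card b, 20 mm above its origin.
- clip_c: One of three look-alike steel spring clips (80 to 130 g). Origin: centre of the foot's underside; z up. Dark spring housing: upright block 40 x 34 x 56 mm (x, y, z) centred on the origin, gripped across y. Jaw plates reach to x = -50 mm at z = 16 to 46 mm, flat lips at x = -34 to -46 mm pinch the card. Finger tails spread to x = +48, y = +-23 mm at z = 20 to 50 mm. -x: the way the card is drawn out.
- clip_c_body (a point): Middle of clip c's housing, 28 mm above the clip's origin. Exactly one of the three clips is weak; look and place do not tell which, only the pull does. The weak one lets its card slide at less than 5 N. Good ones hold to 15 N or more and at 8 N give under 3 mm besides the travel of the carriage and the play in the socket.
- card_c: Rigid test card, 90 x 4 x 40 mm (x, y, z), 25 g, on its long edge on the carriage, +x end in clip c. Origin: centre of its lower edge, at first 73 mm from the clip's origin along the clip's -x, 14 mm above it; same axes. Wooden grip block 12 mm thick (y), 26 long, 38 high, centred at x = -32, z = 21 mm, overhangs the carriage: grip it across y. Card leaves the lips after sliding 18 mm along -x.
- card_c_mid (a point): Middle of card c, 20 mm above its origin.
- palette: Paint palette, wooden slab 180 x 170 x 12 mm, on the side opposite the tray; a bystander, to be left alone.
- paint: Paint bottle, diameter 60 mm, 160 mm high; a bystander, to be left alone.
- brush_jar: Glass jar with brushes, diameter 72 mm, 200 mm high in all; a bystander, to be left alone.
- clay_tool: Wooden clay tool 170 mm long lying on the table between robot and rack; a bystander, to be left alone.
- water_cup: White cup, diameter 70 mm, 75 mm high, between robot and rack; a bystander, to be left alone.
- chalk_box: Cardboard box 40 x 75 x 18 mm; a bystander, to be left alone.
- pinch_pot: Terracotta bowl, diameter 90 mm, 45 mm high; a bystander, to be left alone.
Mind the look-alikes: they are no part of the job. What is shaped like the card_c but green or pink is not meant.

How it is judged:
By the outcome, as a careful person would: the job done as asked, in the order asked, and still so for the second after the job is handed in, with the robot touching nothing.
It also fails if it takes over 61 s, if anything falls off the work surface, if the arm or the gripper's body presses on something with over 40 N, if the wrist force passes 120 N, or if a joint passes its speed limit or range.

## Working session

There is one attempt and no reset: what is moved stays moved. The work goes in short steps, Python scripts to look and compute and a shell command to move; the robot and the scene stay as the last step left them, time stands still between calls to the robot, and variables do not carry over. Pictures are saved under pics/ and viewed, at most 10 in all, crops included, and the job is handed in when it is done.

```bash
ls; mkdir -p pics
cat > h.py <<'E'
import numpy as np, cv2
from plant import r, cams
from scipy.spatial.transform import Rotation as R
def snap(n): return cams.snapshot(n)
def ray(s,u,v):
    p=cv2.undistortPoints(np.array([[[u,v]]],float),np.array(s["camera_matrix"]),np.array(s["D"]))[0,0]
    M=np.array(s["camera_from_world"]); d=M[:3,:3].T@np.array([p[0],-p[1],-1]); c=-M[:3,:3].T@M[:3,3]
    return c,d
def at(s,u,v,z):
    c,d=ray(s,u,v); return c+d*(z-c[2])/d[2]
def proj(s,P):
    M=np.array(s["camera_from_world"]); q=M[:3,:3]@np.array(P)+M[:3,3]
    return cv2.projectPoints(np.array([[q[0],-q[1],-q[2]]]),np.zeros(3),np.zeros(3),np.array(s["camera_matrix"]),np.array(s["D"]))[0][0,0]
def save(s,n): cv2.imwrite("pics/"+n,s["img"][:,:,::-1])
E
python3 - <<'E'
from h import *
for n in("scene","top"):
    s=snap(n); save(s,n+"0.png"); print(n,np.round(ray(s,320,240),3))
st=r.get_state(); print(st["tool_pos"],st["eef_rot"],st["clock"],st["contact_force"],R.from_quat(st["eef_rot"]).as_matrix().round(3))
E
```

```text
pics
scene [[ 0.903  0.44   1.066]
 [-0.357 -0.363 -0.861]]
top [[ 0.413 -0.006  1.323]
 [ 0.043 -0.005 -0.999]]
[ 0.26692938 -0.56450279  0.23798712] [ 9.75694941e-01  2.19131647e-01 -2.55461768e-04 -7.99120066e-04] 0.1 [ 0.12602959 -0.35477959  0.31936994] [[ 0.904  0.428 -0.001]
 [ 0.428 -0.904  0.001]
 [-0.    -0.002 -1.   ]]
```

View pics/top0.png

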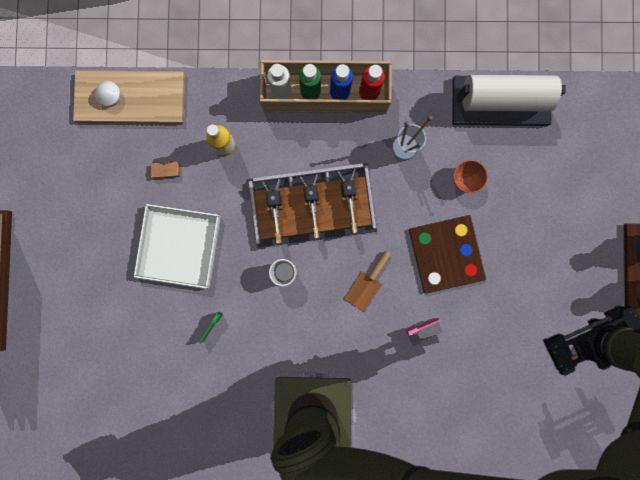

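View pics/scene0.png

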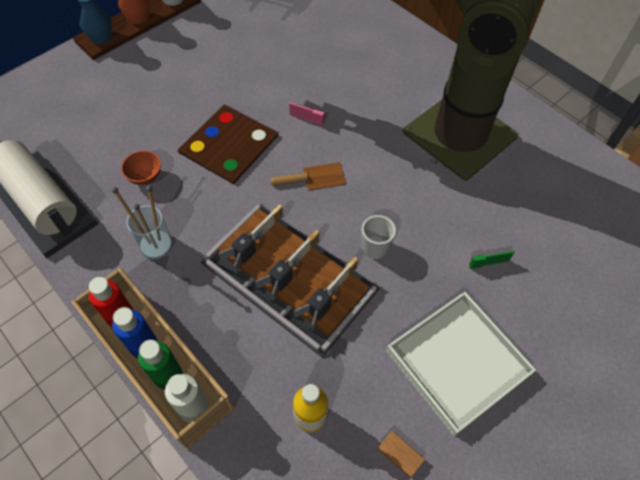

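Top view: the rack is at about (312,205), with housings near (274,200), (311,193) and (349,188) and card grip ends near (278,238), (317,232), (355,228). The tray is at (177,247) and the palette at (447,254). The look-alikes are the green card at (211,327) and the pink card at (424,327), both loose on the table, plus the clay tool at (368,280). The ones I want are the three pale cards with wooden blocks in the rack's clips, so I'll check them in a close crop.

Run:
```python
from h import *
s=snap("top"); c=s["img"][155:255,240:385]; cv2.imwrite("pics/c1.png",cv2.resize(c,None,fx=5.5,fy=5.5,interpolation=cv2.INTER_CUBIC)[:,:,::-1])
s=snap("scene"); c=s["img"][195:355,195:385]; cv2.imwrite("pics/c2.png",cv2.resize(c,None,fx=3.7,fy=3.7,interpolation=cv2.INTER_CUBIC)[:,:,::-1])
```

```text
(no output)
```

View pics/c1.png

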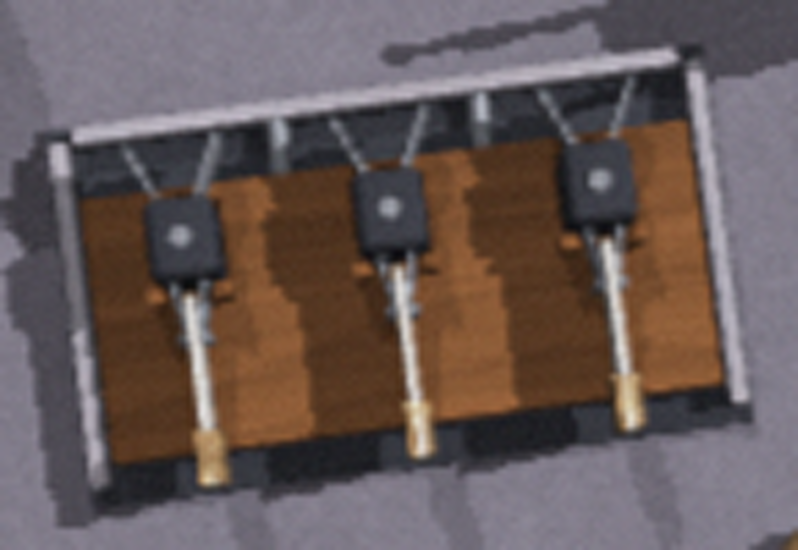

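View pics/c2.png

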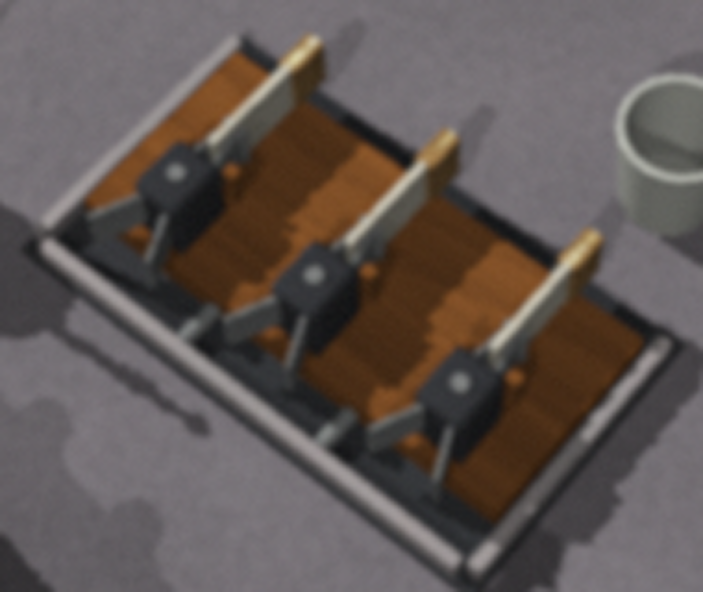

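The crops show three identical clips, each holding a pale card with a wooden block at its near end. In the top crop the housing caps are at (180,236), (390,207) and (600,180), with the block tops below them. I'll fit the rack pose to these, using both views.

Run:
```python
from h import *
from scipy.optimize import least_squares
t=snap("top"); s=snap("scene")
T=lambda u,v:(240+(u+.5)/5.5-.5,155+(v+.5)/5.5-.5); S=lambda u,v:(195+(u+.5)/3.7-.5,195+(v+.5)/3.7-.5)
tb=[T(180,236),T(390,207),T(600,180)]; sb=[S(460,382),S(314,274),S(176,172)]
for a,b in zip(tb,sb): print("button top/scene z=.069",at(t,*a,.069).round(4),at(s,*b,.069).round(4))
cor=[(82,200),(688,120),(722,383),(110,463)]
co=[T(*c) for c in cor]; P=np.array([at(t,*c,.025) for c in co]); print("carriage centre",P.mean(0).round(4), "sizes",np.linalg.norm(P-np.roll(P,-1,0),axis=1).round(3))
ys=[.1,0,-.1]
def W(p,l): c,q=np.cos(p[2]),np.sin(p[2]); return [p[0]+c*l[0]-q*l[1],p[1]+q*l[0]+c*l[1],l[2]]
def res(p):
    e=[]
    for y,a,b in zip(ys,tb,sb):
        e+=list(proj(t,W(p,[.035,y,.069]))-a)+list(proj(s,W(p,[.035,y,.069]))-b)
    for l,c in zip([(.065,.15),(.065,-.15),(-.065,-.15),(-.065,.15)],co): e+=list(proj(t,W(p,[*l,.025]))-c)
    return e
o=least_squares(res,[.62,0,.1]); p=o.x; print(p.round(4),np.degrees(p[2]),np.array(o.fun).round(1))
for y in ys: print("clip",np.round(W(p,[.035,y,.039]),4),"block",np.round(W(p,[.035-.073-.032,y,.046]),4))
# block top front edges check
for (u,v),y in zip([(212,460),(420,430),(629,403)],ys): print("block px ~",at(t,*T(u,v),.065).round(3), "pred px crop",(proj(t,W(p,[-.070,y,.065]))-[240,155])*5.5)
tr=[at(t,*c,.03) for c in [(147,206),(219,215),(208,289),(135,279)]]; print("tray",np.mean(tr,0).round(3),np.round(tr,3).tolist())
print("cup",at(t,284,271,.075).round(3))
```

```text
button top/scene z=.069 [0.576  0.1137 0.069 ] [0.579  0.1132 0.069 ]
button top/scene z=.069 [0.5911 0.0147 0.069 ] [0.5938 0.0143 0.069 ]
button top/scene z=.069 [ 0.6052 -0.0841  0.069 ] [ 0.6085 -0.0844  0.069 ]
carriage centre [0.5561 0.0099 0.025 ] sizes [0.299 0.13  0.3   0.13 ]
[0.5574 0.0095 0.1442] 8.259284737110082 [ 0.1 -0.6  0.7 -0.3  0.1 -0.4  0.8 -0.4  0.1 -0.4  0.8 -0.6 -0.3 -0.5
  0.1 -0.5  0.4 -0.4  0.5 -0.6]
clip [0.5776 0.1135 0.039 ] block [0.4737 0.0984 0.046 ]
clip [0.592  0.0146 0.039 ] block [ 0.4881 -0.0005  0.046 ]
clip [ 0.6064 -0.0844  0.039 ] block [ 0.5025 -0.0995  0.046 ]
block px ~ [0.47  0.097 0.065] pred px crop [206.60088344 450.65599968]
block px ~ [ 0.486 -0.001  0.065] pred px crop [416.6234324  423.47045317]
block px ~ [ 0.5   -0.099  0.065] pred px crop [627.10664531 396.22462313]
tray [0.444 0.37  0.03 ] [[0.553, 0.455, 0.03], [0.532, 0.26, 0.03], [0.334, 0.284, 0.03], [0.357, 0.481, 0.03]]
cup [0.386 0.079 0.075]
```

```bash
cat > d.py <<'E'
import sys; from h import *
st=r.get_state(); p=np.array(st["tool_pos"]); m=R.from_quat(st["eef_rot"]).as_matrix()
print("t",round(st["clock"],2),"pos",p.round(4),"yaw",round(np.degrees(np.arctan2(m[1,0],m[0,0])),2),"tilt",(m[:2,2]*57.3).round(2),"F",np.round(st["contact_force"],1),"open",round(st["opening"],3),"ff",st["finger_force"])
c,q=np.cos(.1442),np.sin(.1442); f=np.array(st["contact_force"]); print("Frack",round(c*f[0]+q*f[1],2),round(-q*f[0]+c*f[1],2))
if len(sys.argv)>3: print("tool-axis shift mm",(m.T@(np.array(list(map(float,sys.argv[1:4])))-p)*1000).round(1))
E
python3 -m pendant '[[0,[0,0,0],[0,0,8.5]],[0,[0,0,0],[0,0,8.5]],[0,[33,-47,0],[0,0,0]],[0,[33,-47,0],[0,0,0]],[0,[33,-47,0],[0,0,0]],[0,[33,-47,0],[0,0,0]],[0,[33,-47,0],[0,0,0]],[0,[33,-47,0],[0,0,0]]]' 20; python3 d.py .5025 -.0995 .12
```

```text
clock: 1.3
tool_pos: [0.4232, -0.2557, 0.2389]
eef_rot: [0.997, 0.072, 0.0, 0.0]
contact_force: [0.8, -0.1, 0.4]
opening: 0.501
finger_force: 0.0
t 1.3 pos [ 0.4232 -0.2557  0.2389] yaw 8.31 tilt [ 0.04 -0.02] F [ 0.8 -0.1  0.4] open 0.501 ff 0.0
Frack 0.83 -0.18
tool-axis shift mm [ 100.9 -143.2  118.9]
```

```bash
python3 -m pendant '[[0,[34,-48,0],[0,0,0]],[0,[34,-48,30],[0,0,0]],[0,[33,-47,40],[0,0,0]],[0,[0,0,50],[0,0,0]],[0,[0,0,0],[0,0,0]],[0,[0,0,0],[0,0,0]]]'; python3 d.py .5025 -.0995 .032
python3 - <<'E'
from h import *
s=snap("scene"); c=s["img"][150:330,190:390]; cv2.imwrite("pics/c3.png",cv2.resize(c,None,fx=3.3,fy=3.3,interpolation=cv2.INTER_CUBIC)[:,:,::-1])
E
```

```text
clock: 2.05
tool_pos: [0.4979, -0.1107, 0.1258]
eef_rot: [0.997, 0.072, 0.001, 0.001]
contact_force: [0.4, -0.3, -0.2]
opening: 0.501
finger_force: 0.0
t 2.05 pos [ 0.4979 -0.1107  0.1258] yaw 8.22 tilt [ 0.07 -0.05] F [ 0.4 -0.3 -0.2] open 0.501 ff 0.0
Frack 0.37 -0.32
tool-axis shift mm [  6.1 -10.5  93.8]
```

View pics/c3.png

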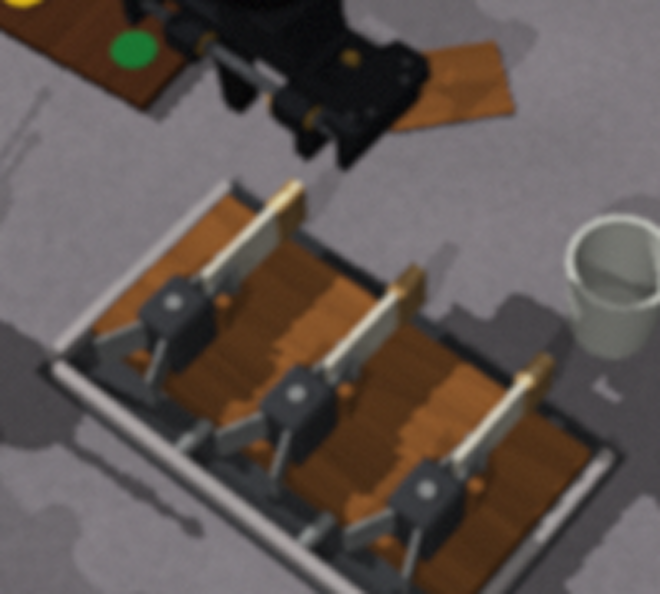

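Gripper hangs above the right block (crop block (288,210), fingers (330,150)), clear of the cup. I'll correct and descend.

```bash
python3 -m pendant '[[0,[6,-10.5,45],[0,0,0]],[0,[0,0,45],[0,0,0]],[0,[0,0,4],[0,0,0]],[0,[0,0,0],[0,0,0]]]'; python3 d.py .5025 -.0995 .032
```

```text
clock: 2.6
tool_pos: [0.5029, -0.0992, 0.0324]
eef_rot: [0.997, 0.072, 0.001, 0.0]
contact_force: [-0.0, 0.6, -0.4]
opening: 0.503
finger_force: 0.0
t 2.6 pos [ 0.5029 -0.0992  0.0324] yaw 8.24 tilt [ 0.14 -0.04] F [-0.   0.6 -0.4] open 0.503 ff 0.0
Frack 0.09 0.64
tool-axis shift mm [-0.4  0.3  0.4]
```

```bash
python3 -m pendant '[[1,[0,0,0],[0,0,0]],[1,[0,0,0],[0,0,0]],[1,[0,0,0],[0,0,0]],[1,[0,0,0],[0,0,0]]]' 20; python3 d.py; python3 -m pendant '[[1,[-1,0,0],[0,0,0]],[1,[-1,0,0],[0,0,0]],[1,[-1,0,0],[0,0,0]],[1,[0,0,0],[0,0,0]]]'; python3 d.py
```

```text
clock: 3.1
tool_pos: [0.5022, -0.0985, 0.0311]
eef_rot: [0.997, 0.072, 0.0, 0.0]
contact_force: [-1.3, -0.8, 4.8]
opening: 0.14
finger_force: 20.0
t 3.1 pos [ 0.5022 -0.0985  0.0311] yaw 8.3 tilt [ 0.05 -0.02] F [-1.3 -0.8  4.8] open 0.14 ff 20.00036814948544
Frack -1.42 -0.59
clock: 3.6
tool_pos: [0.5006, -0.0987, 0.031]
eef_rot: [0.997, 0.073, 0.002, 0.0]
contact_force: [2.4, -0.1, 5.0]
opening: 0.135
finger_force: 20.0
t 3.6 pos [ 0.5006 -0.0987  0.031 ] yaw 8.32 tilt [ 0.2  -0.01] F [ 2.4 -0.1  5. ] open 0.135 ff 20.000504264608026
Frack 2.33 -0.4
```

```bash
python3 -m pendant '[[1,[-1,0,-1],[0,0,0]],[1,[-1,0,0],[0,0,0]],[1,[0,0,0],[0,0,0]]]'; python3 d.py;  python3 -m pendant '[[1,[-1,0,0],[0,0,0]],[1,[-1,0,0],[0,0,0]],[1,[0,0,0],[0,0,0]]]'; python3 d.py
```

```text
clock: 3.98
tool_pos: [0.4969, -0.0993, 0.0315]
eef_rot: [0.997, 0.072, 0.0, 0.0]
contact_force: [1.8, -1.4, 0.1]
opening: 0.138
finger_force: 20.0
t 3.98 pos [ 0.4969 -0.0993  0.0315] yaw 8.29 tilt [ 0.   -0.02] F [ 1.8 -1.4  0.1] open 0.138 ff 19.999867980368435
Frack 1.59 -1.63
clock: 4.35
tool_pos: [0.4949, -0.0994, 0.0316]
eef_rot: [0.997, 0.072, 0.0, 0.0]
contact_force: [2.7, -1.3, -0.5]
opening: 0.135
finger_force: 20.0
t 4.35 pos [ 0.4949 -0.0994  0.0316] yaw 8.3 tilt [ 0.   -0.01] F [ 2.7 -1.3 -0.5] open 0.135 ff 19.99986215494573
Frack 2.44 -1.64
```

```bash
python3 -m pendant '[[1,[-1,0,0],[0,0,0]],[1,[-1,0,0],[0,0,0]],[1,[0,0,0],[0,0,0]],[1,[0,0,0],[0,0,0]]]'; python3 d.py
python3 - <<'E'
from h import *
s=snap("top"); c=s["img"][155:255,240:385]; cv2.imwrite("pics/c4.png",cv2.resize(c,None,fx=5.5,fy=5.5,interpolation=cv2.INTER_CUBIC)[:,:,::-1])
E
```

```text
clock: 4.85
tool_pos: [0.493, -0.0996, 0.0316]
eef_rot: [0.997, 0.072, 0.0, 0.0]
contact_force: [2.7, -1.9, -0.5]
opening: 0.133
finger_force: 20.0
t 4.85 pos [ 0.493  -0.0996  0.0316] yaw 8.31 tilt [ 0.   -0.01] F [ 2.7 -1.9 -0.5] open 0.133 ff 19.999892399646342
Frack 2.41 -2.27
```

View pics/c4.png

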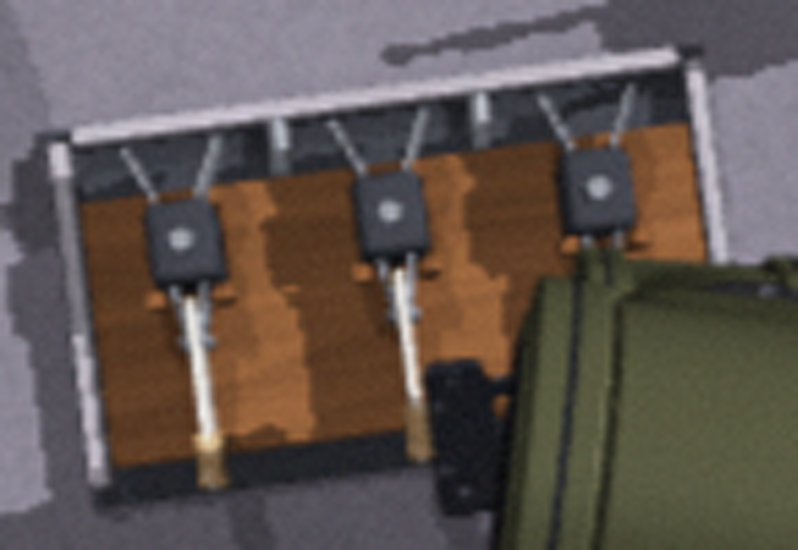

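The pull has stalled at about 2.4 N (≈3.8 N against the pre-pull offset) while the hand moved on. The caps moved only ~2–3 mm: the right one is at (599,187) and was at (600,180). So card right slides and its clip is weak, unless the pads are slipping. I'll draw on a little further and check that the card follows.

```bash
python3 -m pendant '[[1,[-2,0,0],[0,0,0]],[1,[-2,0,0],[0,0,0]],[1,[-2,0,0],[0,0,0]],[1,[-2,0,0],[0,0,0]]]' 25; python3 d.py; python3 -m pendant '[[1,[-3,0,0],[0,0,0]],[1,[-3,0,0],[0,0,0]],[1,[-4,0,0],[0,0,0]],[1,[-4,0,0],[0,0,0]],[1,[0,0,0],[0,0,0]]]'; python3 d.py
python3 - <<'E'
from h import *
s=snap("scene"); c=s["img"][150:330,190:390]; cv2.imwrite("pics/c5.png",cv2.resize(c,None,fx=3.3,fy=3.3,interpolation=cv2.INTER_CUBIC)[:,:,::-1])
E
```

```text
clock: 5.4
tool_pos: [0.4847, -0.1007, 0.0316]
eef_rot: [0.997, 0.072, -0.0, 0.0]
contact_force: [2.3, -0.8, 0.1]
opening: 0.137
finger_force: 25.0
t 5.4 pos [ 0.4847 -0.1007  0.0316] yaw 8.31 tilt [-0.02 -0.  ] F [ 2.3 -0.8  0.1] open 0.137 ff 24.99980002641678
Frack 2.17 -1.12
clock: 6.02
tool_pos: [0.4703, -0.1027, 0.0315]
eef_rot: [0.997, 0.073, -0.001, -0.0]
contact_force: [0.6, 0.0, -0.0]
opening: 0.136
finger_force: 25.0
t 6.03 pos [ 0.4703 -0.1027  0.0315] yaw 8.32 tilt [-0.08  0.01] F [ 0.6  0.  -0. ] open 0.136 ff 24.999753395095468
Frack 0.63 -0.07
```

View pics/c5.png

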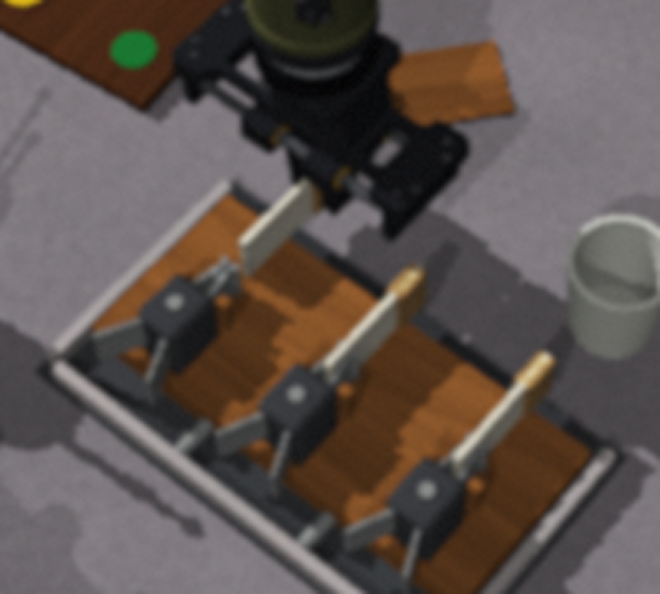

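Crop shows the card's free end at (245,250) clear of the jaws (230,265); the clip is still seated and the other two are undisturbed. So the right clip is the weak one. Next I'll carry its card to the tray.

```bash
python3 -m pendant '[[1,[-12,0,0],[0,0,0]],[1,[-10,0,-10],[0,0,0]],[1,[0,0,-60],[0,0,0]],[1,[0,-10,-60],[0,0,0]],[1,[0,-50,0],[0,0,0]],[1,[0,-58,0],[0,0,0]],[1,[0,-60,0],[0,0,0]],[1,[0,-60,0],[0,0,0]]]'; python3 d.py .412 .411 .10;  python3 -m pendant '[[1,[6,-60,0],[0,0,0]],[1,[6,-60,0],[0,0,0]],[1,[6,-60,0],[0,0,0]],[1,[5,-50,0],[0,0,0]],[1,[4,-40,0],[0,0,0]],[1,[0,0,0],[0,0,0]]]'; python3 d.py .412 .411 .10
```

```text
clock: 7.08
tool_pos: [0.4139, 0.1306, 0.1621]
eef_rot: [0.997, 0.072, 0.0, 0.0]
contact_force: [1.3, 0.4, 0.1]
opening: 0.133
finger_force: 25.0
t 7.08 pos [0.4139 0.1306 0.1621] yaw 8.26 tilt [ 0.01 -0.01] F [1.3 0.4 0.1] open 0.133 ff 24.997755959630013
Frack 1.34 0.25
tool-axis shift mm [  38.4 -277.7   62.1]
clock: 7.82
tool_pos: [0.4008, 0.4041, 0.1617]
eef_rot: [0.997, 0.075, -0.0, -0.001]
contact_force: [-0.5, -0.6, 0.4]
opening: 0.133
finger_force: 25.0
t 7.83 pos [0.4008 0.4041 0.1617] yaw 8.63 tilt [-0.02  0.15] F [-0.5 -0.6  0.4] open 0.133 ff 24.999813311733305
Frack -0.59 -0.5
tool-axis shift mm [12.1 -5.  61.7]
```

```bash
python3 -m pendant '[[1,[12,-5,40],[0,0,0]],[1,[0,0,40],[0,0,0]],[1,[0,0,20],[0,0,0]],[1,[0,0,0],[0,0,0]],[1,[0,0,0],[0,0,0]]]'; python3 d.py .412 .411 .016
```

```text
clock: 8.45
tool_pos: [0.4145, 0.4066, 0.0627]
eef_rot: [0.997, 0.072, 0.0, -0.0]
contact_force: [0.2, 0.1, -0.5]
opening: 0.134
finger_force: 25.0
t 8.45 pos [0.4145 0.4066 0.0627] yaw 8.25 tilt [0.05 0.01] F [ 0.2  0.1 -0.5] open 0.134 ff 24.999683895148337
Frack 0.17 0.1
tool-axis shift mm [-1.8 -4.7 46.7]
```

```bash
python3 -m pendant '[[1,[0,-4,20],[0,0,0]],[1,[0,0,15],[0,0,0]],[1,[0,0,6],[0,0,0]],[1,[0,0,3],[0,0,0]],[1,[0,0,0],[0,0,0]]]'; python3 d.py .412 .411 .016; python3 -m pendant '[[0.65,[0,0,0],[0,0,0]],[0.6,[0,0,0],[0,0,0]],[0.55,[0,0,0],[0,0,0]],[0.5,[0,0,0],[0,0,0]]]'; python3 d.py; python3 -m pendant '[[0.5,[0,0,-20],[0,0,0]],[0.5,[0,0,-50],[0,0,0]],[0.5,[0,0,-60],[0,0,0]],[0,[0,0,0],[0,0,0]]]';python3 d.py .6064 -.0844 .16
python3 - <<'E'
from h import *
s=snap("top"); c=s["img"][150:310,120:390]; cv2.imwrite("pics/c6.png",cv2.resize(c,None,fx=2.9,fy=2.9,interpolation=cv2.INTER_CUBIC)[:,:,::-1])
E
```

```text
clock: 9.07
tool_pos: [0.4133, 0.4112, 0.0175]
eef_rot: [0.997, 0.072, 0.0, 0.0]
contact_force: [0.7, 0.6, 0.4]
opening: 0.131
finger_force: 25.0
t 9.07 pos [0.4133 0.4112 0.0175] yaw 8.31 tilt [ 0.   -0.01] F [0.7 0.6 0.4] open 0.131 ff 24.999870378524065
Frack 0.74 0.47
tool-axis shift mm [-1.3 -0.   1.5]
clock: 9.57
tool_pos: [0.4134, 0.4113, 0.0177]
eef_rot: [0.997, 0.073, 0.0, -0.0]
contact_force: [-0.8, 0.7, 0.1]
opening: 0.246
finger_force: 0.0
t 9.57 pos [0.4134 0.4113 0.0177] yaw 8.32 tilt [0.01 0.01] F [-0.8  0.7  0.1] open 0.246 ff 0.0
Frack -0.67 0.78
clock: 10.07
tool_pos: [0.416, 0.4135, 0.1534]
eef_rot: [0.997, 0.072, 0.004, -0.004]
contact_force: [0.0, -0.3, -0.8]
opening: 0.341
finger_force: 0.0
t 10.07 pos [0.416  0.4135 0.1534] yaw 8.29 tilt [0.44 0.44] F [ 0.  -0.3 -0.8] open 0.341 ff 0.0
Frack -0.02 -0.3
tool-axis shift mm [116.7 520.1  -9. ]
```

View pics/c6.png

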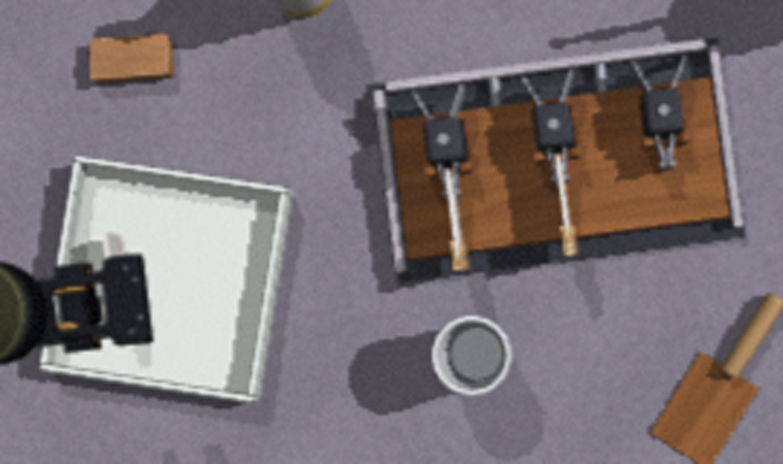

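Card is in the tray under the hand (its pale end at crop (115,243)). The weak clip is still seated at (663,110), and the other two still hold their cards. The tall jar stands near that clip, so I'll check clearance.

Run:
```python
from h import *
t=snap("top"); s=snap("scene")
a=t["img"][95:215,340:480]; b=s["img"][170:270,90:230]
A=cv2.resize(a,(560,480),interpolation=cv2.INTER_CUBIC); 
cv2.imwrite("pics/c7.png",np.vstack([cv2.resize(a,(420,360)),cv2.resize(b,(420,300))])[:600,:,::-1])
for x,y in[(.68,-.2),(.66,-.2),(.68,-.22)]:
  print(x,y,proj(t,[x,y,0]),proj(t,[x,y,.1]),proj(s,[x,y,0]),proj(s,[x,y,.1]))
# body footprint of gripper at clip, z=.10
```

```text
0.68 -0.2 [389.78979862 164.54530624] [395.6675679 156.7122822] [186.17909558 242.34377714] [177.01566599 217.27798415]
0.66 -0.2 [389.72596193 171.79659687] [395.6027933  164.54713613] [193.63656161 237.02199903] [185.08433196 211.70637526]
0.68 -0.22 [397.1210627 164.6346411] [403.59644217 156.80613092] [180.75942111 236.4846881 ] [171.25961559 211.14788646]
```

View pics/c7.png

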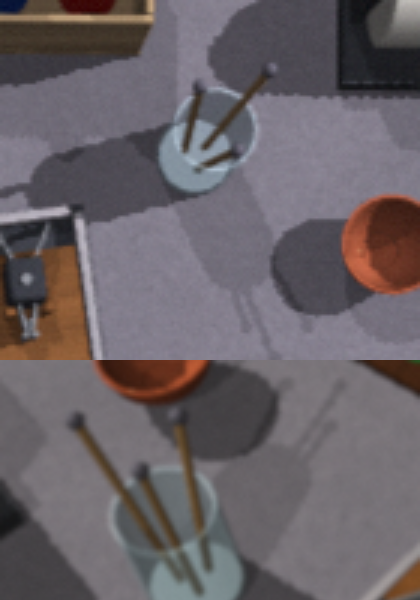

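Jar base centre is at about (0.727,-0.24), 6 cm clear of the gripper body at the clip. I'll go to the weak clip.

```bash
python3 -m pendant '[[0,[5,30,0],[0,0,0]],[0,[13,55,0],[0,0,0]],[0,[13,60,0],[0,0,0]],[0,[13,60,0],[0,0,0]],[0,[13,60,0],[0,0,0]],[0,[13,60,0],[0,0,0]],[0,[13,60,0],[0,0,0]],[-0.4,[13,60,0],[0,0,0]]]'; python3 -m pendant '[[-0.4,[13,50,0],[0,0,0]],[-0.4,[8,25,0],[0,0,0]],[-0.4,[0,0,0],[0,0,0]],[-0.4,[0,0,0],[0,0,0]]]' | tail -0; python3 d.py .6064 -.0844 .12
```

```text
clock: 11.22
tool_pos: [0.572, -0.017, 0.1461]
eef_rot: [0.997, 0.073, -0.002, -0.0]
contact_force: [0.9, 0.3, -0.3]
opening: 0.589
finger_force: 0.0
t 11.72 pos [ 0.603  -0.0842  0.1465] yaw 8.42 tilt [-0.16  0.1 ] F [-0.4  0.7  0.9] open 0.701 ff 0.0
Frack -0.28 0.7
tool-axis shift mm [ 3.4  0.7 26.5]Exception ignored on flushing sys.stdout:
BrokenPipeError: [Errno 32] Broken pipe
```

```bash
python3 -m pendant '[[-0.4,[3.5,0.5,40],[0,0,0]],[-0.4,[0,0,40],[0,0,0]],[-0.4,[0,0,32],[0,0,0]],[-0.4,[0,0,0],[0,0,0]],[-0.4,[0,0,0],[0,0,0]]]'; python3 d.py .6064 -.0844 .034; python3 -m pendant '[[0.3,[0,0,0],[0,0,0]],[0.5,[0,0,0],[0,0,0]],[0.8,[0,0,0],[0,0,0]],[1,[0,0,0],[0,0,0]],[1,[0,0,0],[0,0,0]],[1,[0,0,0],[0,0,0]]]' 25;python3 d.py
```

```text
clock: 12.35
tool_pos: [0.6083, -0.0851, 0.0366]
eef_rot: [0.997, 0.073, 0.001, -0.0]
contact_force: [-0.2, -0.1, 0.2]
opening: 0.699
finger_force: 0.0
t 12.35 pos [ 0.6083 -0.0851  0.0366] yaw 8.4 tilt [0.06 0.02] F [-0.2 -0.1  0.2] open 0.699 ff 0.0
Frack -0.25 -0.08
tool-axis shift mm [-1.7 -1.   2.6]
clock: 13.1
tool_pos: [0.608, -0.086, 0.0363]
eef_rot: [0.997, 0.073, 0.0, -0.0]
contact_force: [-2.0, 1.9, 5.3]
opening: 0.379
finger_force: 25.0
t 13.1 pos [ 0.608  -0.086   0.0363] yaw 8.33 tilt [0.03 0.02] F [-2.   1.9  5.3] open 0.379 ff 24.999834964983165
Frack -1.67 2.15
```

```bash
python3 -m pendant '[[1,[0,0,-3],[0,0,0]],[1,[0,0,-4],[0,0,0]],[1,[0,0,-5],[0,0,0]],[1,[0,0,-6],[0,0,0]]]' 35; python3 d.py; python3 -m pendant '[[1,[0,0,-8],[0,0,0]],[1,[0,0,-20],[0,0,0]],[1,[0,0,-50],[0,0,0]],[1,[0,0,-50],[0,0,0]],[1,[0,0,0],[0,0,0]],[1,[0,0,0],[0,0,0]]]'; python3 d.py .447 .325 .165
python3 - <<'E'
from h import *
s=snap("scene"); t=snap("top")
a=cv2.resize(s["img"][120:330,140:400],(520,420)); b=t["img"][150:310,120:390]
cv2.imwrite("pics/c8.png",np.vstack([a[:,:,::-1]]))
E
```

```text
clock: 13.6
tool_pos: [0.6077, -0.0865, 0.0539]
eef_rot: [0.997, 0.072, -0.0, 0.0]
contact_force: [-0.3, 1.1, -1.0]
opening: 0.386
finger_force: 35.0
t 13.6 pos [ 0.6077 -0.0865  0.0539] yaw 8.31 tilt [-0.   -0.02] F [-0.3  1.1 -1. ] open 0.386 ff 34.99982412904501
Frack -0.15 1.16
clock: 14.35
tool_pos: [0.6074, -0.0864, 0.1821]
eef_rot: [0.997, 0.072, 0.0, 0.0]
contact_force: [-0.0, -0.0, -1.6]
opening: 0.383
finger_force: 35.0
t 14.35 pos [ 0.6074 -0.0864  0.1821] yaw 8.31 tilt [ 0.   -0.01] F [-0.  -0.  -1.6] open 0.383 ff 34.999825693666935
Frack -0.05 -0.04
tool-axis shift mm [ -99.2 -430.2   17. ]
```

View pics/c8.png

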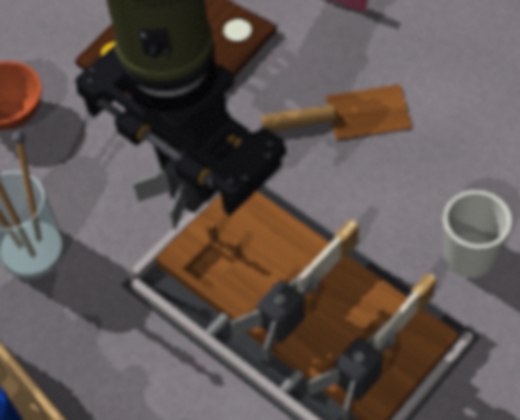

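The clip hangs in the hand and its socket at (205,262) is empty; the other two are intact. I've used up my picture views, so I'll find the card in the tray numerically.

Run:
```python
from h import *
t=snap("top"); im=t["img"]; h=cv2.cvtColor(im,cv2.COLOR_RGB2HSV)
m=np.zeros(im.shape[:2],np.uint8); cv2.fillPoly(m,[np.array([(150,212),(213,219),(204,283),(141,274)])],1)
ys,xs=np.nonzero((m>0)&(h[...,1]>70)); print(len(xs), [at(t,a.mean(),b.mean(),.012).round(3) for a,b in[(xs,ys)]], xs.min(),xs.max(),ys.min(),ys.max())
g=cv2.cvtColor(im,cv2.COLOR_RGB2GRAY)
for v in range(210,286,3): print(v,' '.join('%3d'%x for x in g[v,138:222:3]))
c=[at(t,*q,.03).round(3) for q in [(147,206),(219,215),(208,289),(135,279)]]
```

```text
62 [array([0.413, 0.417, 0.012])] 158 165 254 262
210  83  84 122 177 128 124 121 123 122 123 120 118 127 135 195 230 238 210 145 147 141 136 144 141 138 131 138 101
213  85  78 205 179 210 212 211 211 204 160 199 132 124 123 123 122 122 122 120 124 145 151 156 164 113 100  88  83
216  83  85 228 172 210 228 231 232 232 220 221 211 213 213 212 204 189 137 126 127 124 128 130 124 122 114 112  78
219  82  81 233 170 210 234 232 232 234 235 234 234 234 234 234 235 184 136 125 128 126 131 126 129 126 128 149  77
222  86  85 205 193 210 232 233 233 233 234 234 235 233 177 159 161 162 160 161 162 162 159 158 138 138 126 151  72
225  83  98 200 203 208 232 186 235 202 181 158 160 158 159 161 162 164 162 161 159 159 162 163 160 161 162 157  70
228  80 106 177 203 145 181 159 161 160 160 158 157 161 162 161 159 158 158 162 161 163 160 161 160 162 158 114  68
231  87 143  75 126 125 158 141  85 151 158 162 160 161 158 161 162 160 162 161 162 163 161 163 161 164 162 102  65
234  88 153  75 126 153 161 160  77 116 162 160 161 161 162 159 162 162 161 159 164 159 162 162 164 166 161  77  63
237  8
[... 1265 characters left out ...]
 136
270  71 121 228 234 233 233 233 233 234 234 211 213 235 235 234 234 234 234 234 234 235 163 165 147 194 117 117 144
273 137 210 230 234 233 232 233 233 233 233 213 212 233 235 233 234 234 235 235 235 235 164 162 174 172 118 117 136
276 219 161 201 230 234 234 235 234 234 233 222 228 234 234 234 235 235 234 233 234 235 160 164 213 178 118 118 141
279  77  74 114 132 218 234 235 195 186 207 232 234 235 233 235 234 234 234 234 234 206 162 160 230 160 121 126 133
282 136  87  69  67  64  64  68  65  95 121 170 231 233 227 172 203 229 233 234 235 192 165 160 232 140 117 131 135
285 141 125 119 117 115 114 116 101  70  73  65  63  67  65  75 114 133 219 235 237 192 139 144 200 133 119 137 131
```

The card stands upright on its edge in the tray at y≈0.415, x≈0.40–0.49. I'll put the clip at (0.447,0.335), well clear of it.

```bash
python3 -m pendant '[[1,[-8,-30,0],[0,0,0]],[1,[-13,-55,0],[0,0,0]],[1,[-13,-58,0],[0,0,0]],[1,[-13,-58,0],[0,0,0]],[1,[-13,-58,0],[0,0,0]],[1,[-13,-58,0],[0,0,0]],[1,[-13,-58,0],[0,0,0]],[1,[-8,-35,0],[0,0,0]]]'; python3 -m pendant '[[1,[-4,-20,0],[0,0,0]],[1,[0,-10,20],[0,0,0]],[1,[0,0,30],[0,0,0]],[1,[0,0,30],[0,0,0]],[1,[0,0,0],[0,0,0]]]'; python3 d.py .447 .335 .032
```

```text
clock: 15.5
tool_pos: [0.4531, 0.3091, 0.1805]
eef_rot: [0.997, 0.075, -0.001, -0.0]
contact_force: [0.8, -0.3, -0.9]
opening: 0.382
finger_force: 35.0
clock: 16.12
tool_pos: [0.4457, 0.3323, 0.0983]
eef_rot: [0.997, 0.072, -0.003, 0.002]
contact_force: [0.2, -0.3, -0.6]
opening: 0.383
finger_force: 35.0
t 16.12 pos [0.4457 0.3323 0.0983] yaw 8.23 tilt [-0.3 -0.3] F [ 0.2 -0.3 -0.6] open 0.383 ff 34.99971848912537
Frack 0.16 -0.29
tool-axis shift mm [ 2.1 -2.8 66.3]
```

```bash
python3 -m pendant '[[1,[0,0,25],[0,0,0]],[1,[0,0,20],[0,0,0]],[1,[0,0,12],[0,0,0]],[1,[0,0,5],[0,0,0]],[1,[0,0,0],[0,0,0]],[1,[0,0,0],[0,0,0]]]'; python3 d.py .447 .335 .032
```

```text
clock: 16.88
tool_pos: [0.4476, 0.3351, 0.0402]
eef_rot: [0.997, 0.072, 0.001, -0.0]
contact_force: [0.3, 0.1, -0.7]
opening: 0.382
finger_force: 35.0
t 16.88 pos [0.4476 0.3351 0.0402] yaw 8.31 tilt [0.06 0.04] F [ 0.3  0.1 -0.7] open 0.382 ff 34.99980487860739
Frack 0.35 0.01
tool-axis shift mm [-0.6  0.   8.2]
```

```bash
python3 -m pendant '[[1,[0,0,4],[0,0,0]],[1,[0,0,3],[0,0,0]],[1,[0,0,1.5],[0,0,0]],[1,[0,0,0],[0,0,0]],[1,[0,0,0],[0,0,0]]]'; python3 d.py .447 .335 .0305; python3 -m pendant '[[0.15,[0,0,0],[0,0,0]],[0.1,[0,0,0],[0,0,0]],[0,[0,0,0],[0,0,0]],[-0.05,[0,0,0],[0,0,0]],[-0.05,[0,0,0],[0,0,0]]]'; python3 d.py
```

```text
clock: 17.5
tool_pos: [0.4472, 0.3349, 0.0311]
eef_rot: [0.997, 0.072, 0.0, 0.0]
contact_force: [0.9, 0.2, -1.4]
opening: 0.386
finger_force: 35.0
t 17.5 pos [0.4472 0.3349 0.0311] yaw 8.31 tilt [ 0. -0.] F [ 0.9  0.2 -1.4] open 0.386 ff 34.999799402430654
Frack 0.95 0.06
tool-axis shift mm [-0.2 -0.2  0.6]
clock: 18.12
tool_pos: [0.4472, 0.3349, 0.0311]
eef_rot: [0.997, 0.073, 0.0, -0.0]
contact_force: [0.4, -0.0, -1.3]
opening: 0.524
finger_force: 0.0
t 18.12 pos [0.4472 0.3349 0.0311] yaw 8.32 tilt [0.01 0.  ] F [ 0.4 -0.  -1.3] open 0.524 ff 0.0
Frack 0.34 -0.1
```

Released with 6 mm of clearance each side. I'll rise straight up, move off, and check by numbers.

```bash
python3 -m pendant '[[-0.05,[0,0,-15],[0,0,0]],[-0.05,[0,0,-30],[0,0,0]],[-0.05,[0,0,-50],[0,0,0]],[-0.05,[0,0,-60],[0,0,0]],[-0.05,[-20,55,-20],[0,0,0]],[-0.05,[-20,55,0],[0,0,0]],[-0.05,[-20,55,0],[0,0,0]],[-0.05,[-20,55,0],[0,0,0]]]'; python3 -m pendant '[[-0.05,[-10,55,0],[0,0,0]],[-0.05,[-10,55,0],[0,0,0]],[-0.05,[0,55,0],[0,0,0]],[-0.05,[0,55,0],[0,0,0]],[-0.05,[0,0,0],[0,0,0]]]'
python3 - <<'E'
from h import *
t=snap("top"); im=t["img"]; save(t,"end.png"); h=cv2.cvtColor(im,cv2.COLOR_RGB2HSV); o=cv2.imread("pics/top0.png")[:,:,::-1]
m=np.zeros(im.shape[:2],np.uint8); cv2.fillPoly(m,[np.array([(150,212),(213,219),(204,283),(141,274)])],1)
b=(m>0)&(h[...,1]>70)&(h[...,2]>60); ys,xs=np.nonzero(b); print("tan block",len(xs),at(t,xs.mean(),ys.mean(),.03).round(3))
d=(m>0)&(h[...,2]<75); ys,xs=np.nonzero(d); print("dark clip",len(xs),at(t,xs.mean(),ys.mean(),.04).round(3),xs.min(),xs.max(),ys.min(),ys.max())
df=(np.abs(im.astype(int)-o).sum(2)>120).astype(np.uint8); df[:, :]=cv2.morphologyEx(df,cv2.MORPH_OPEN,np.ones((2,2),np.uint8))
n,l,s,c=cv2.connectedComponentsWithStats(df)
for i in range(1,n):
    if s[i,4]>12: print("changed",s[i])
g=cv2.cvtColor(im,cv2.COLOR_RGB2GRAY)
for v in range(210,280,3): print(v,' '.join('%3d'%x for x in g[v,141:219:3]))
E
```

```text
clock: 19.12
tool_pos: [0.3995, 0.1039, 0.2072]
eef_rot: [0.997, 0.073, 0.001, -0.0]
contact_force: [1.6, -1.0, 0.0]
opening: 0.526
finger_force: 0.0
clock: 19.75
tool_pos: [0.412, -0.1201, 0.207]
eef_rot: [0.998, 0.067, 0.001, 0.001]
contact_force: [0.4, 0.7, 0.1]
opening: 0.529
finger_force: 0.0
tan block 71 [0.413 0.411 0.03 ]
dark clip 124 [0.441 0.333 0.04 ] 182 197 240 258
changed [328 178   3   7  19]
changed [328 185  24  18 181]
changed [326 187   9   7  29]
changed [333 200  25  34 440]
changed [ 145  230   55   42 1591]
changed [277 234   3   8  17]
changed [ 327  235  103  136 6609]
changed [324 239   9   3  19]
changed [    0   277   283   176 11477]
changed [ 544  307   96   71 3540]
changed [409 325  23  13 131]
changed [638 331   2  12  19]
changed [433 336   7   8  43]
changed [ 352  346   90  124 7537]
changed [386 348  11   8  59]
changed [ 155  351  204   75 3642]
changed [338 364   9  15  79]
changed [332 384   9  25 155]
changed [ 540  391  100   89 2459]
changed [302 433   6   5  22]
changed [271 453  12  20 159]
changed [ 64 454  87  26 793]
changed [191 469  
[... 2023 characters left out ...]
 157 159 159 109 112 208 209 158 126 159 232 151 116
264 203 206 157 157 155 155 161 204 196 206 185 155 157 160 157 157 104 129 190 209 159 122 156 220 136 116
267 209 209 165 211 226 233 231 232 214 209 213 155 160 158 155 165 164 234 209 211 132 123 157 198 131 113
270 205 225 231 231 232 230 231 231 232 209 207 163 170 229 234 234 232 233 210 214 127 126 143 193 116 110
273 205 227 231 232 231 231 231 231 231 207 208 233 233 232 233 231 232 232 220 207 128 160 170 169 117 119
276 156 199 224 231 232 231 232 231 231 219 226 232 231 232 231 232 232 231 231 207 126 159 210 176 117 114
279  72 110 133 212 231 232 191 181 205 230 231 232 232 232 232 232 231 232 233 185 135 161 223 155 118 122
```

Card and clip both stand in the tray, which hasn't moved. There is no change at the two good clips or their cards, and the hand is clear.

```bash
python3 -c "
from plant import r
print(r.finish_job())"
```

```text
the job is handed in; nothing more can be done
None
```

The right-hand clip was the weak one (its card slid at roughly 3–4 N); its card and the clip are both in the white tray, the other two clips kept their cards and were not tug-tested, and the job is handed in at about 20 s.

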